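# Set the length stop on the tube-cutting rail

## Robot

A 6-joint arm with a two-finger parallel gripper is mounted at the origin on the work surface. World frame = base frame: x ahead of the robot, y to its left, z up, the work surface at z = 0. Lengths are in m, angles in degrees, forces in N, time in s.
With the tool pointing down it reaches from about 0.35 to 0.875 m from the base axis. Payload 4.2 kg.
Tool frame: the origin (TCP) lies midway between the tips of the shut fingers; the grasp point (between the pads) lies 19 mm behind it; z points along the fingers, y is the line along which they close (so a half turn about z gives the same grasp; the last joint's range is limited). The gripper opens to 87 mm and grips with 3 to 60 N. Pads are 19 mm wide; open, the fingers measure 117 mm over their backs; the gripper's body (75 mm by 190 mm) begins 51 mm behind the grasp point.
Start: joints at [-58.522, 22.042, 0.453, 0, -68.411, -14.817], TCP at [0.179, -0.599, 0.185] pointing down, gripper open.
Joint ranges: [-179.83, 179.83], [-69.29, 118.12], [-61.27, 80.66], [-181.25, 117.63], [-171.15, -9.14], [-177.46, 177.46]. Speed limits (degrees/s): [159.86, 159.86, 180, 180, 180, 180].

## Interface

Orientations are given as [roll, pitch, yaw] about the fixed x, y, z axes, in that order (R = Rz(yaw) Ry(pitch) Rx(roll)).
In Python, from workcell import env gives the robot as it stands. The module is installed in compiled form; this text tells all that it offers. Calls block until the motion is done:
- env.goto(position, orientation): joint-space move of the TCP to a pose.
- env.move_straight(position, rotation=None, rate=0.15, force_limit=None): straight line of the TCP; rotation=None keeps the orientation; rate is the mean speed in m/s. With force_limit (N) it stops when the force on the tool has changed by that much, and returns True; else False.
- env.set_joints(angles): joint-space move.
- env.gripper_to(opening, grasp_force=None): opening from 0.0 (shut) to 1.0 (fully open); grasp_force is the grip in N (None keeps the last); returns when the fingers have stopped.
- env.dwell(seconds).
- env.inverse_kinematics(position, orientation): joint angles nearest the present ones, or None.
- env.read_state(): the state.
- env.grab_frame(name): name is "scene" or "top" or "wrist"; returns a dict with "image" (480x640x3 uint8, blue, green, red), "fx", "fy", "cx", "cy" (pixels), "D" ([k1, k2, p1, p2, k3] as OpenCV has them; the pictures are not rectified), "position" and "orientation" of the camera in the world. Camera axes: x right, y up, looking along -z (the intrinsics and any distortion apply to the point x, -y, -z); pixel columns grow to the right and rows downward; lengths in m; the calibration is good to about 2 mm. A picture is of the moment at which its call begins. There is no depth.
A pose or a line that the arm cannot do raises env.Unreachable and nothing moves.
- env.close_job(): hands the job in; it is judged then, once.
Trained networks look in a picture, given as the dict that the camera call returned (one of the last four; its "shot" number tells which), for a name from the list of things; names that differ only in an ending like _2 or _b are one class to them, and where a whole thing is asked for, a point or a joint stands for the part that bears it (a point fixed in the world has none). Each returns a list of dicts, best first, with "score" (0 to 1); they miss things now and then, are a little off and sometimes report something else, mostly with a low value. They report only what shows in the picture. A call takes as long as a camera call. They do not tell look-alikes from the thing itself.
- env.search_frame(picture, thing): "xyz" ([x, y, z] in m, in world coordinates, good to about 4 mm: the middle of the surface that is visible of it).
- env.trace(picture, thing): "mask" (480x640 bool, what is visible of it).
The state is a dict: "clock": time; "joint_positions": joint angles; "qvel": joint speeds; "joint_torque": joint torques, N m; "position": TCP position; "tool_rot": TCP orientation; "force": force on the tool from outside, world axes, zero at the start; "wrist_torque": the same for the moment, N m; "opening": opening from 0.0 (shut) to 1.0 (fully open); "finger_force": force on a finger pad.
Only numpy, scipy, OpenCV 4.12 (cv2) and the standard library are available. Lean on these libraries where they do the work, as an engineer would, in place of code of your own. Each camera call takes 0.05 s, during which the arm holds its last target. There are 200 camera calls.

## Task

Set the length stop of the tube cutter: pick up the steel stop by its sprung black grip and set it down in the channel of the rail, at the end away from the lever. Pressing lightly through the spring, slide it along the channel towards the lever, without lifting it out, until it drops flat into the pocket, let go of it, and then push the lock lever fully over, away from the robot. Never force the stop hard against the rail, and leave everything else on the bench where it is.

Things in the scene. Friction and masses are not known exactly. Their poses are not given: they have to be found in the camera images.
- rail: Fixed grey rail, 95 mm wide (x), 410 mm long (y), origin mid-underside. Along y from -138 to +130 mm runs a 55 mm wide channel between aluminium guides; its floor, the deck, is 25 mm above the origin. The guides rise 8 mm over the deck, then flare at 45 degrees to 16 mm over it. End caps: 35 mm high at the -y end, 40 mm high at the +y end, which carries the lever.
- load (a point): Loading place: point on the deck, mid-channel, at rail y = -98 mm, the end away from the lever; axes as the rail's. The shoe's 60 mm side goes along the channel. The pocket never reaches here.
- stop_plate (a point): The loose stop's flat steel shoe, 50 mm (x) by 60 mm (y) by 7 mm thick; point at its centre half-way up, z up; a half turn is the same. The whole stop weighs 0.2 to 0.35 kg. On the deck this point is 28.5 mm above the rail's underside, seated in the pocket 21.5 mm (shoe's top flush with the deck). The other steel plate has no grip: leave it.
- stop_grip (a point): Centre of the stop's upright black grip, a block 24 x 24 x 44 mm, faces along the shoe's sides, over the shoe's middle. At rest this point is 45 mm above the shoe's underside, the grip's underside 16 mm above the shoe's top. It is a damped spring plunger: presses 12 mm down towards the shoe (2 N to start, then 0.7 N per mm), then stops solidly; pulled up, it lifts the shoe.
- channel_mid (a point): Point on the deck level, mid-channel, at rail x = y = 0. Near it one pocket crosses the whole channel: 64 mm long (rail y), 7 mm deep, upright ends, dark floor 18 mm above the rail's underside. Its place is set anew each time and NOT measured: its middle lies anywhere from rail y = -30 to +30 mm. Find it by feel (or look).
- lock (a joint): Angle of the lock lever: 0 leaning towards the rail's -x (the robot's side), 1.0 rad fully over towards the rail's +x. It stays where it is left and moves with a push of a few newtons.
- lock_tip (a point): Tip of the steel lock lever, 70 mm long, on the +y end cap at rail y = +172 mm, x = 0, pivot near its foot, swinging in the rail's x-z plane; axes turn with the lever.
- blank: Bystander, to be left alone: plain flat steel plate 50 x 60 x 7 mm without a grip; origin at its underside.
- fitting: Bystander, to be left alone: brass pipe fitting, 42 mm across, 48 mm high, standing; origin at its underside.
- tape: Bystander, to be left alone: grey roll, 92 mm across, 25 mm high, lying; origin at its underside.
- wrench: Bystander, to be left alone: steel wrench 190 mm long, along its x; origin at its underside.
- offcut: Bystander, to be left alone: wooden offcut 160 x 45 x 28 mm; origin at its underside.
- bottle: Bystander, to be left alone: clear bottle, 64 mm across, 190 mm high; origin at its underside.
- nipple: Bystander, to be left alone: upright steel tube end, 34 mm across, 60 mm high; origin at its underside.
Mind the look-alikes: they are no part of the job. Leave any pink or purple look-alike of the part that bears stop_plate alone.

How it is judged (in metres and radians):
On the way, in this order (a step that is already met when the one before it is completed fails the run):
1. the stop's shoe stands flat on the deck in the channel, at the loading end (its middle at rail y below -70 mm) (x of stop_plate in the frame of rail between -0.008 and 0.008 m and y of stop_plate in the frame of rail between -0.13 and -0.07 m and z of stop_plate in the frame of rail between 0.026 and 0.031 m and angle between stop_plate's own z axis and vertical below 0.1 rad and contact force between stop and rail above 0.3 N), for 0.1 s.
2. the shoe has dropped flat into the pocket (x of stop_plate in the frame of rail between -0.008 and 0.008 m and y of stop_plate in the frame of rail between -0.05 and 0.05 m and z of stop_plate in the frame of rail between 0.018 and 0.0235 m and angle between stop_plate's own z axis and vertical below 0.06 rad), for 0.2 s.
3. the stop has been let go, seated (all of step 2 and contact force between stop and the fingers below 0.05 N and value of joint lock below 0.5 rad), for 0.2 s.
4. the lock lever is pushed over (value of joint lock above 0.85 rad), for 0.1 s.
At the end, for the whole second after the job is handed in: The stop's shoe lies flat in the pocket (its centre below 23.5 mm above the rail's underside, tilt under 0.06 rad, within 8 mm of the channel's middle line), at rest and released, and the lock lever stands beyond 0.85 rad (all of step 2 and value of joint lock above 0.85 rad and linear speed of stop below 0.02 m/s); the robot touches nothing.
It fails at once if the stop is forced against the rail with more than 30 N (contact force between stop and rail above 30 N).
It fails at once if the stop is carried low over the middle of the channel (shoe 6 to 25 mm above the deck) instead of slid along it (x of stop_plate in the frame of rail between -0.008 and 0.008 m and y of stop_plate in the frame of rail between -0.055 and 0.1 m and z of stop_plate in the frame of rail between 0.0345 and 0.0535 m).
It fails at once if a bystander is moved by more than 30 mm (distance of any of blank, fitting, tape, wrench, offcut, bottle, nipple from where it was at the start of the episode above 0.03 m).
It also fails if it takes over 67 s, if anything falls off the work surface, if the arm or the gripper's body presses on something with over 40 N, if the wrist force passes 120 N, or if a joint passes its speed limit or range.

## Working session

There is one attempt and no reset: what is moved stays moved. The work goes in short steps, each a Python script; the robot and the scene stay as the last script left them, time stands still between calls to the robot, and variables do not carry over. Pictures are saved under pics/ and viewed, at most 11 in all, crops included, and the job is handed in when it is done.

```bash
mkdir -p pics
cat > h.py <<'E'
import numpy as np, cv2
from scipy.spatial.transform import Rotation as R
from workcell import env
def cam(p):
    K=np.array([[p["fx"],0,p["cx"]],[0,p["fy"],p["cy"]],[0,0,1.]]); return K,np.array(p["D"],float),np.array(p["position"]),R.from_euler('xyz',p["orientation"],degrees=True).as_matrix()@np.diag([1,-1,-1])
def ray(p,uv):
    K,D,c,M=cam(p); n=cv2.undistortPoints(np.array(uv,float).reshape(-1,1,2),K,D).reshape(-1,2)
    return c,(np.c_[n,np.ones(len(n))])@M.T
def onz(p,uv,z):
    c,d=ray(p,uv); return c+d*((z-c[2])/d[:,2])[:,None]
def proj(p,X):
    K,D,c,M=cam(p); return cv2.projectPoints((np.array(X,float).reshape(-1,3)-c)@M,np.zeros(3),np.zeros(3),K,D)[0].reshape(-1,2)
E
python3 - <<'E'
from h import *
np.set_printoptions(precision=4,suppress=True)
ps={n:env.grab_frame(n) for n in("top","scene")}
for n,p in ps.items():
    cv2.imwrite(f"pics/{n}1.png",p["image"]); print(n,p["position"],p["orientation"])
    for t in("rail","stop_plate","stop_grip","lock_tip","channel_mid","load","blank"):
        try: print(t,[(np.round(d["xyz"],4),round(d["score"],2)) for d in env.search_frame(p,t)[:4]])
        except Exception as e: print(t,e)
s=env.read_state();print(s["clock"],s["tool_rot"],s["force"])
E
```

```text
top [ 0.2744 -0.0012  1.3614] [ 11.6527   0.2143 -92.2064]
rail [(array([0.5001, 0.0094, 0.0319]), 0.88)]
stop_plate [(array([ 0.6568, -0.2396,  0.0085]), 0.96), (array([0.6666, 0.1391, 0.0095]), 0.93), (array([0.3483, 0.1815, 0.002 ]), 0.85), (array([0.6422, 0.2617, 0.0071]), 0.74)]
stop_grip [(array([ 0.6611, -0.2386,  0.0633]), 0.62), (array([0.6762, 0.1374, 0.0667]), 0.54), (array([0.3488, 0.1786, 0.0612]), 0.53), (array([0.6439, 0.2696, 0.065 ]), 0.47)]
lock_tip [(array([0.4786, 0.1753, 0.1324]), 0.4)]
channel_mid [(array([0.4956, 0.0054, 0.0341]), 0.87)]
load [(array([0.4984, 0.0103, 0.0345]), 0.96)]
blank [(array([ 0.6776, -0.0122,  0.0046]), 0.68)]
scene [ 0.9105 -0.5521  0.8081] [42.7087 -0.9245 35.7122]
rail [(array([ 0.5062, -0.0199,  0.0293]), 0.63), (array([0.4906, 0.1739, 0.1215]), 0.27)]
stop_plate [(array([0.6857, 0.1351, 0.0072]), 0.74), (array([0.6531, 0.2591, 0.0071]), 0.72), (array([0.3584, 0.1751, 0.0086]), 0.71), (array([ 0.6701, -0.2516,  0.0093]), 0.68)]
stop_grip [(array([0.3559, 0.1708, 0.0525]), 0.74), (array([0.6524, 0.2595, 0.0519]), 0.72), (array([0.6747, 0.1357, 0.0554]), 0.68), (array([ 0.6726, -0.2494,  0.0609]), 0.66)]
lock_tip [(array([0.4832, 0.1689, 0.1243]), 0.53)]
channel_mid [(array([ 0.5076, -0.0238,  0.0289]), 0.95)]
load [(array([ 0.5093, -0.0227,  0.0315]), 0.87)]
blank [(array([ 0.6764, -0.0146,  0.0055]), 0.79)]
0.8 [-179.9979    0.0016 -163.3381] [-0.6291  0.444  -0.1608]
```

View pics/top1.png

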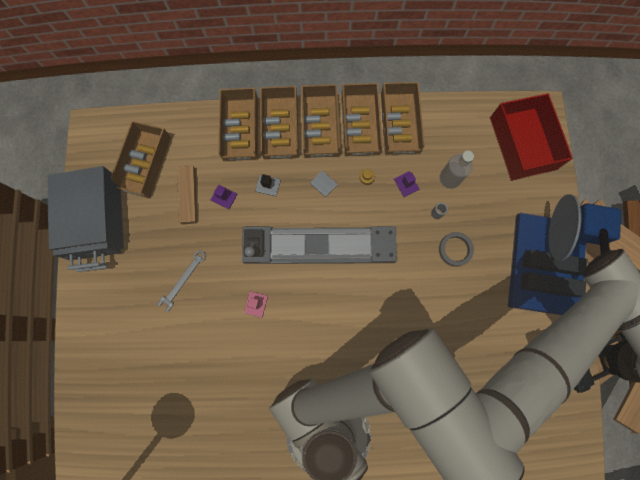

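View pics/scene1.png

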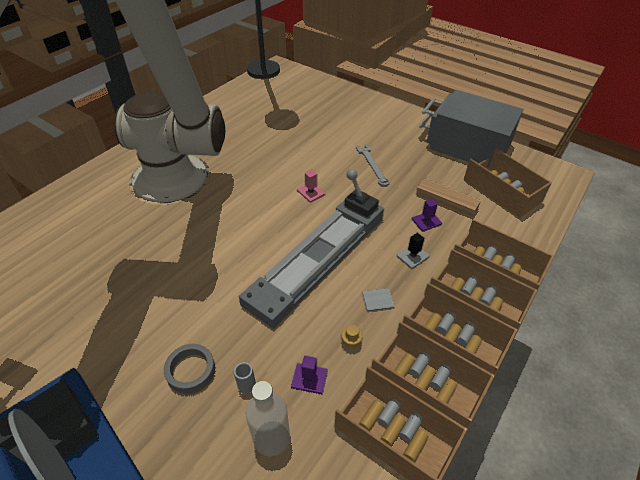

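The real stop (steel shoe, black grip) is at top (268,184) and scene (414,250). Candidates I reject are purple at top (223,196) and (406,183), pink at (256,304), and the gripless blank at (323,184). The pocket shows as a dark patch at top (317,244), and the lever is at (253,245). Next I take close wrist views.

Run:
```python
from h import *
import pickle
np.set_printoptions(precision=4,suppress=True)
s=env.read_state(); p0=np.array(s["position"])
env.move_straight([p0[0],p0[1],0.30],rate=0.3)
out=[]
for i,pos in enumerate([[0.45,0.0,0.36],[0.60,0.07,0.32],[0.60,0.16,0.32]]):
    env.goto(pos,[180,0,-90]); env.dwell(0.2)
    p=env.grab_frame("wrist"); out.append(p)
    print(i,env.read_state()["position"],p["position"],p["orientation"])
    for t in("stop_grip","stop_plate","lock_tip","rail"):
        print(t,[(np.round(d["xyz"],4),round(d["score"],2)) for d in env.search_frame(p,t)[:3]])
    cv2.imwrite(f"pics/w{i}.png",p["image"])
    m=env.trace(p,"stop_grip"); p["grips"]=[d["mask"] for d in m]; p["plates"]=[d["mask"] for d in env.trace(p,"stop_plate")]
pickle.dump(out,open("w.pkl","wb"))
cv2.imwrite("pics/w012.png",np.hstack([cv2.resize(o["image"],(400,300)) for o in out[:2]]))
print(env.read_state()["clock"])
```

```text
0 [ 0.4501 -0.0004  0.3599] [ 0.4481 -0.076   0.5594] [-15.961   -0.0202 179.9161]
stop_grip [(array([0.3516, 0.1757, 0.0579]), 0.76), (array([0.6707, 0.1392, 0.0641]), 0.57)]
stop_plate [(array([0.6355, 0.2898, 0.001 ]), 0.59), (array([0.3527, 0.1694, 0.0054]), 0.59), (array([0.6686, 0.1326, 0.0065]), 0.56)]
lock_tip [(array([0.4998, 0.1722, 0.0786]), 0.49)]
rail [(array([ 0.4981, -0.031 ,  0.0354]), 0.7)]
1 [0.5995 0.0696 0.3217] [ 0.597  -0.0062  0.5213] [-16.0176   0.1477 179.9572]
stop_grip [(array([0.6731, 0.135 , 0.0684]), 0.81), (array([0.3561, 0.1781, 0.0599]), 0.65)]
stop_plate [(array([0.3594, 0.1747, 0.006 ]), 0.86), (array([0.6464, 0.2524, 0.009 ]), 0.7), (array([0.673 , 0.1322, 0.0092]), 0.58)]
lock_tip [(array([0.4981, 0.1714, 0.0924]), 0.67), (array([0.5033, 0.0204, 0.0278]), 0.34)]
rail [(array([0.5042, 0.0177, 0.0247]), 0.71)]
2 [0.6001 0.159  0.3203] [0.598  0.0835 0.5198] [-15.9665   0.0107 179.8992]
stop_grip [(array([0.6503, 0.2604, 0.0661]), 0.85), (array([0.3596, 0.185 , 0.0637]), 0.73), (array([0.6716, 0.143 , 0.0709]), 0.59)]
stop_plate [(array([0.6447, 0.2584, 0.0045]), 0.94), (array([0.3537, 0.1751, 0.0072]), 0.86), (array([0.6691, 0.1364, 0.0083]), 0.85)]
lock_tip [(array([0.4807, 0.172 , 0.1305]), 0.66)]
rail [(array([0.5049, 0.0805, 0.0263]), 0.73)]
6.5
```

View pics/w0.png

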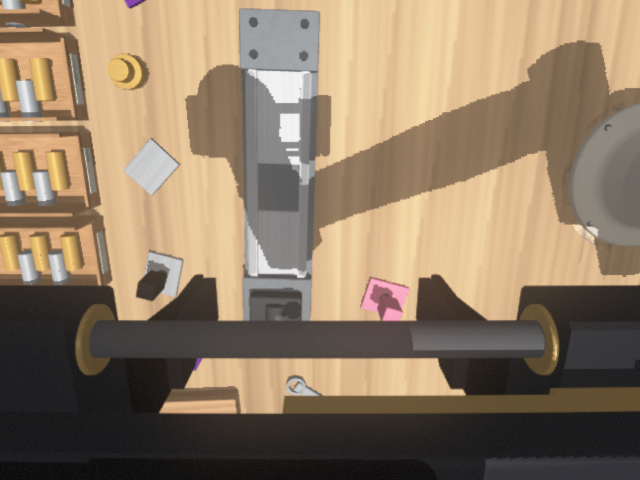

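View pics/w1.png

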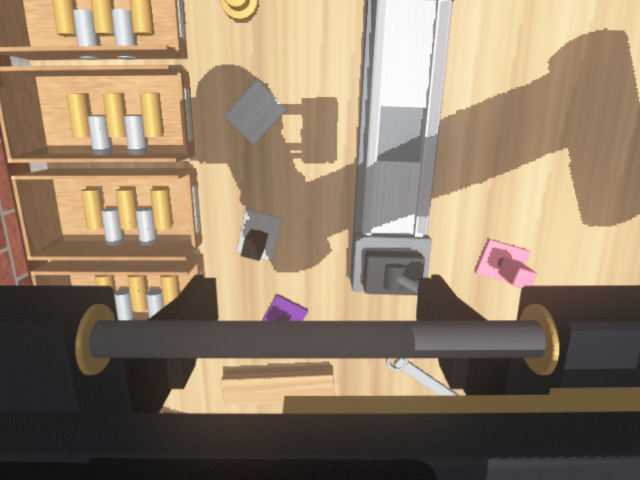

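w0 shows the rail vertically, with the -y cap at (240..319, 10..70), the pocket at about (279,187), and the real stop at (163,273). w1 shows the stop's black grip at (256,244) on its grey shoe. Next I take an enlarged crop for corners.

Run:
```python
import pickle,cv2,numpy as np
w=pickle.load(open("w.pkl","rb"))
a=cv2.resize(cv2.rotate(w[0]["image"][0:320,225:335],cv2.ROTATE_90_COUNTERCLOCKWISE),None,fx=2.5,fy=2.5,interpolation=cv2.INTER_CUBIC) # 800x275
def c(im,u,v,s): return cv2.resize(im[v:v+s,u:u+s],(260,260),interpolation=cv2.INTER_CUBIC)
t=cv2.imread("pics/top1.png")
b=np.hstack([c(w[0]["image"],130,235,65),c(w[1]["image"],225,195,65),c(t,245,165,40)])
b=np.hstack([b,np.zeros((260,20,3),np.uint8)])
cv2.imwrite("pics/crop.png",np.vstack([a,b]))
for k in range(3):
    for nm in("grips","plates"):
        for m in w[k][nm]:
            u=cv2.minAreaRect(np.argwhere(m)[:,::-1].astype(np.float32)); print(k,nm,np.round(u[0],1),np.round(u[1],1),round(u[2],1))
```

```text
0 grips [150.5 285.3] [24.5 32.1] 21.8
0 grips [389. 307.] [22. 24.] 90.0
0 plates [383.8 299.9] [41.6 36.3] 15.6
0 plates [159.5 277.7] [39.6 47.7] 13.0
0 plates [134.    3.5] [ 7. 18.] 90.0
0 plates [198.  361.5] [7. 4.] 90.0
1 grips [253.4 244.9] [22.1 29.1] 14.0
1 grips [515.9 272.6] [37.2 24.4] 33.7
1 plates [258.1 236.1] [38.1 47.8] 14.0
1 plates [284.5 307. ] [24. 43.] 90.0
1 plates [508.4 263.2] [60.  38.9] 18.9
2 grips [250.1 171.8] [24.7 25.2] 14.0
2 grips [277.6 271.8] [22.5 31.3] 23.2
2 grips [526.8 203.3] [37.6 21.7] 20.6
2 plates [517.1 198.3] [62.  40.8] 15.7
2 plates [279.5 262. ] [39.4 49.6] 26.6
2 plates [255.3 167.3] [41.  47.9] 14.9
```

View pics/crop.png

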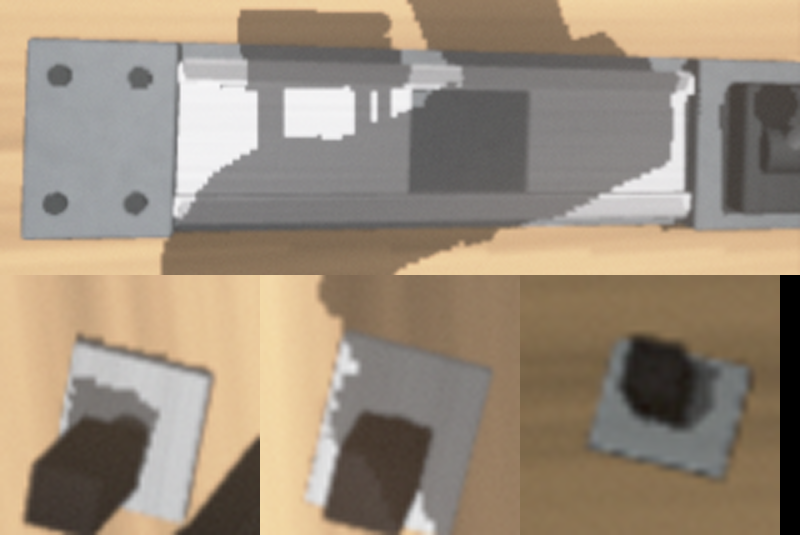

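```bash
cat > fit.py <<'E'
from h import *
import pickle
from scipy.optimize import least_squares
np.set_printoptions(precision=4,suppress=True)
w=pickle.load(open("w.pkl","rb"))
cr=lambda L:np.array([[334-Y/2.5,X/2.5] for X,Y in L])
rp=cr([(29,38),(21,237),(180,44),(172,237),(699,60),(695,228)])
rl=np.array([(-47.5,-205,35),(47.5,-205,35),(-47.5,-138,35),(47.5,-138,35),(-47.5,130,40),(47.5,130,40)])/1000
def T(q,l): 
    c,s=np.cos(q[2]),np.sin(q[2]); return l@np.array([[c,-s,0],[s,c,0],[0,0,1]]).T+[q[0],q[1],q[3] if len(q)>3 else 0]
for n in(3,4):
    r=least_squares(lambda q:(proj(w[0],T(q,rl))-rp).ravel(),[.5,0,0,0][:n]); print("rail",r.x,np.rad2deg(r.x[2]),"px",r.fun.reshape(-1,2).round(1).tolist())
    if n==3: rail=r.x
pk=cr([(412,91),(409,192),(529,92),(527,193)])
for z in(.025,.018):
    X=onz(w[0],pk,z)-[rail[0],rail[1],0]; c,s=np.cos(rail[2]),np.sin(rail[2]); print("pocket",z,(X@np.array([[c,-s,0],[s,c,0],[0,0,1]]))[:,:2]*1000)
t=env.grab_frame("top")
s0=[(149.25,250.75),(183,259.25),(176.25,296.25)]; s1=[(247,209.5),(282.75,219.25)]; st=[(259.9,174.7),(280.4,179.9),(276.2,196.2),(255.8,191.5)]
# local corners: A(+x,-y) B(-x,-y) C(-x,+y)
A,B,C,D=np.array([(25,-30,7),(-25,-30,7),(-25,30,7),(25,30,7)])/1000
# top image: right=-y, up=+x
def f(q): return np.r_[(proj(w[0],T(q,np.array([A,B,C])))-s0).ravel(),(proj(w[1],T(q,np.array([A,B])))-s1).ravel(),(proj(t,T(q,np.array([D,A,B,C])))-st).ravel()]
for n in(3,4):
    r=least_squares(f,[.67,.137,-.25,0][:n],loss="soft_l1"); print("stop",r.x,np.rad2deg(r.x[2]),f(r.x).reshape(-1,2).round(1).tolist())
# lever tip triangulate from networks is rough; print
E
python3 fit.py
```

```text
rail [ 0.4994  0.0067 -0.0352] -2.017268542782933 px [[0.7, -0.5], [-1.2, -0.2], [1.1, 0.1], [-0.3, 0.6], [0.9, 0.4], [-1.1, -0.2]]
rail [ 0.4996  0.0066 -0.0351 -0.0019] -2.013511960435156 px [[0.5, -0.2], [-1.0, 0.2], [1.0, 0.2], [-0.2, 0.7], [0.8, -0.2], [-1.0, -0.7]]
pocket 0.025 [[-25.3946 -24.751 ]
 [ 27.3117 -24.5656]
 [-26.1664  37.8016]
 [ 28.2226  38.5169]]
pocket 0.018 [[-25.0945 -23.9698]
 [ 28.3022 -23.782 ]
 [-25.8764  39.4021]
 [ 29.2251  40.1268]]
stop [ 0.6739  0.142  -0.2784] -15.948609455076145 [[-0.6, -0.2], [-0.2, 0.4], [-0.8, 0.1], [-0.7, -1.5], [1.0, -0.9], [-0.9, 0.8], [-0.8, 0.4], [-1.2, 1.0], [-1.6, 0.8]]
stop [ 0.6742  0.1423 -0.2794 -0.001 ] -16.00574751707629 [[-0.5, -0.2], [-0.1, 0.4], [-0.8, 0.0], [-0.7, -1.4], [0.8, -0.9], [-1.0, 0.8], [-0.8, 0.5], [-1.3, 1.0], [-1.7, 0.8]]
```

Both undersides fit z ≈ 0. The rail is at (0.499, 0.007) with yaw -2°, and the pocket middle is at about y = +7 mm. The stop is at (0.674, 0.142) with yaw -16°. Next I grasp it by the grip, closing along its y.

Run:
```python
from h import *
np.set_printoptions(precision=3,suppress=True)
best=None
for a in(-16,164):
    j=env.inverse_kinematics([.674,.142,.12],[180,0,a]); print(a,j)
    j2=env.inverse_kinematics([.496,-.091,.12],[180,0,a+14]); print(j2)
    if j is not None and j2 is not None:
        k=max(abs(j[5]),abs(j2[5]))
        if best is None or k<best[0]: best=(k,a)
a=best[1]; print("yaw",a)
env.goto([.674,.142,.13],[180,0,a]); env.gripper_to(0.65)
s=env.read_state(); print(s["force"],s["position"])
hit=env.move_straight([.674,.142,.034],rate=0.08,force_limit=6)
s=env.read_state(); print(hit,s["force"],s["position"],s["clock"])
if not hit:
    env.gripper_to(0.0,grasp_force=20); s=env.read_state(); print(s["opening"],s["finger_force"],s["force"])
    env.move_straight([.674,.142,.16],rate=0.12); env.dwell(.2)
    s=env.read_state(); print(s["opening"],s["finger_force"],s["force"],s["position"],s["clock"])
p=env.grab_frame("wrist"); cv2.imwrite("pics/g.png",p["image"])
```

```text
-16 [ 25.312  30.811   5.294   0.    -64.482  48.688]
[  8.079  13.825 -21.697   0.    -54.478  79.921]
164 [  25.312   30.811    5.294   -0.     -64.482 -131.312]
[   8.079   13.825  -21.697   -0.     -54.478 -100.079]
yaw -16
[-0.263 -0.12  -0.041] [0.674 0.142 0.13 ]
False [-0.021  0.671  0.621] [0.674 0.142 0.035] 9.9583
0.0032072946946966672 0.0 [0.071 0.262 0.433]
0.0070236782016070785 0.0 [ 0.844  0.536 -0.516] [0.674 0.142 0.159] 12.5
```

View pics/g.png

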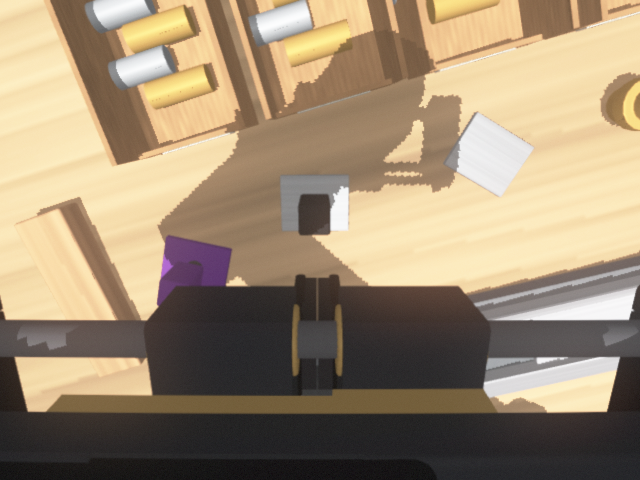

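The gripper closed on nothing: the stop still stands at (314,205). I recompute its place from this picture.

Run:
```python
from h import *
np.set_printoptions(precision=4,suppress=True)
p=env.grab_frame("wrist"); s=env.read_state(); t=env.grab_frame("top"); sc=env.grab_frame("scene")
print(p["position"],p["orientation"],s["position"],s["tool_rot"])
X=onz(p,[(281,176),(349,175),(349,229),(281,231)],.007); print(X,X.mean(0))
print("tcp px",proj(p,[s["position"]]), "tcp+19", proj(p,[np.array(s["position"])+[0,0,.019]]))
for n,q in(("w",p),("top",t),("scene",sc)):
  for th in("stop_grip","stop_plate"):
    for d in env.search_frame(q,th):
        x=np.array(d["xyz"]); 
        if abs(x[0]-.674)<.04 and abs(x[1]-.142)<.04: print(n,th,x,d["score"],proj(q,[x]))
  for d in env.trace(q,"stop_plate"):
    m=np.argwhere(d["mask"])[:,::-1].mean(0); print("  mask",m, onz(q,[m],.007))
print("top corners", onz(t,[(259.9,174.7),(280.4,179.9),(276.2,196.2),(255.8,191.5)],.007))
j=np.array(s["joint_positions"]);print(j)
im=t["image"][150:220,215:315]; im=cv2.resize(im,None,fx=4,fy=4,interpolation=cv2.INTER_CUBIC)
im2=cv2.resize(sc["image"][200:300,360:460],(400,400),interpolation=cv2.INTER_CUBIC)
c=np.zeros((400,800,3),np.uint8); c[:280,:400]=im; c[:,400:]=im2; cv2.imwrite("pics/c2.png",c)
```

```text
[0.7442 0.1208 0.3588] [ -15.9735    0.0251 -106.0283] [0.6738 0.1419 0.1595] [179.9676   0.0407 -16.0002]
[[0.7063 0.1641 0.007 ]
 [0.6909 0.1073 0.007 ]
 [0.6441 0.1197 0.007 ]
 [0.6591 0.1789 0.007 ]] [0.6751 0.1425 0.007 ]
tcp px [[315.2872 264.3713]] tcp+19 [[315.1234 278.2026]]
w stop_grip [0.6786 0.1419 0.0698] 0.88 [[314.0373 215.8672]]
w stop_plate [0.68   0.1426 0.008 ] 0.89 [[313.3242 198.2063]]
  mask [191.9263 265.2543] [[0.6505 0.2678 0.007 ]]
  mask [313.8734 203.8482] [[0.6748 0.1436 0.007 ]]
top stop_plate [0.6653 0.1377 0.0074] 0.63 [[268.5262 189.159 ]]
  mask [267.7346 184.4914] [[0.679  0.1398 0.007 ]]
  mask [406.0881 183.3333] [[ 0.6674 -0.2457  0.007 ]]
  mask [222.2787 196.5374] [[0.6497 0.2672 0.007 ]]
scene stop_grip [0.676  0.1344 0.055 ] 0.51 [[413.4111 242.637 ]]
scene stop_plate [0.681  0.1355 0.0062] 0.75 [[412.2245 257.5145]]
  mask [310.6597 187.1282] [[0.3429 0.193  0.007 ]]
  mask [309.3731 375.8849] [[ 0.6661 -0.2409  0.007 ]]
  mask [426.8891 216.5175] [[0.6458 0.2783 0.007 ]]
  mask [413.7297 252.1459] [[0.6761 0.1517 0.007 ]]
top corners [[0.7085 0.1614 0.007 ]
 [0.6908 0.1042 0.007 ]
 [0.6443 0.1168 0.007 ]
 [0.6602 0.1733 0.007 ]]
[ 25.3121  29.2379   8.4062  -0.0027 -69.2202  48.6887]
```

View pics/c2.png

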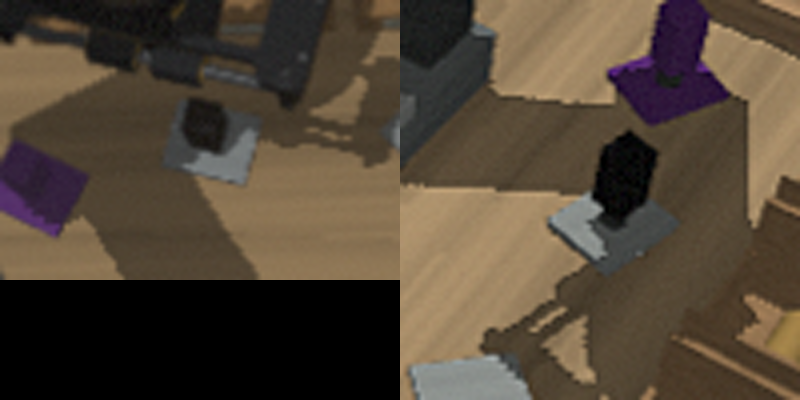

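The stop is still at (0.674, 0.142) in every view. I repeat the descent, without closing, and look at it at the low pose.

Run:
```python
from h import *
np.set_printoptions(precision=4,suppress=True)
env.gripper_to(0.65); print(env.read_state()["opening"])
hit=env.move_straight([.6745,.142,.034],rate=0.1,force_limit=6); env.dwell(.2)
s=env.read_state(); print(hit,s["position"],s["force"],s["opening"],s["clock"])
p=env.grab_frame("wrist"); sc=env.grab_frame("scene")
print(proj(p,[s["position"],[.6745,.142,.067]]),proj(sc,[s["position"],[.6745,.142,.067]]))
def c(im,u,v,w,h): return cv2.resize(im[v:v+h,u:u+w],(400,400),interpolation=cv2.INTER_CUBIC)
cv2.imwrite("pics/low.png",np.hstack([c(p["image"],220,190,200,200),c(sc["image"],340,150,140,140)]))
```

```text
0.6499094231247018
False [0.6748 0.1421 0.0346] [ 0.0936 -0.5822  0.8818] 0.6491217223628847 15.9
[[315.3983 264.3153]
 [315.4267 289.9462]] [[413.1399 246.4362]
 [415.2747 236.7058]]
```

View pics/low.png

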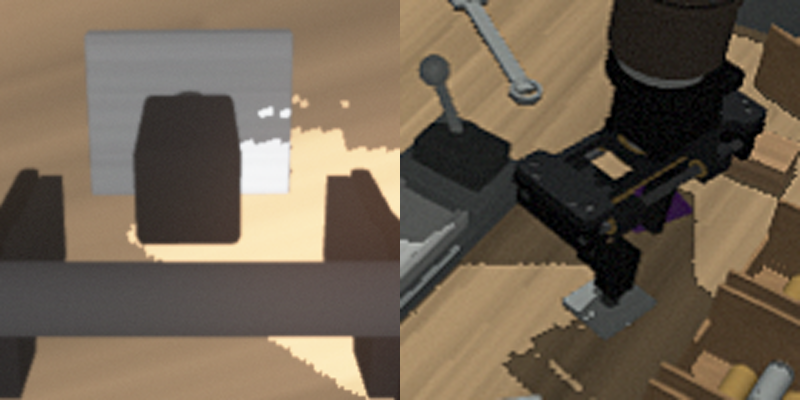

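Run:
```python
from h import *
np.set_printoptions(precision=1,suppress=True)
p=env.grab_frame("wrist"); s=env.read_state(); o=np.array(s["position"]); M=R.from_euler('xyz',s["tool_rot"],degrees=True).as_matrix()
for z in(0,-.02,-.03,-.04,-.05,-.06):
    print(z,[proj(p,[o+M@[sx*.0095,sy*s["opening"]*.0435,z]])[0] for sx in(1,-1) for sy in(1,-1)], "grip-width24:",np.ptp(proj(p,[o+M@[0,a,z] for a in(-.012,.012)])[:,0]))
```

```text
0 [array([370.4, 247. ]), array([260.4, 247. ]), array([369.1, 281.3]), array([261.8, 281.3])] grip-width24: 45.976866921902
-0.02 [array([375.8, 260. ]), array([254.7, 260. ]), array([374.2, 297.3]), array([256.4, 297.3])] grip-width24: 50.553515698599824
-0.03 [array([378.9, 267.6]), array([251.3, 267.6]), array([377.1, 306.5]), array([253.2, 306.5])] grip-width24: 53.20005805713828
-0.04 [array([382.3, 276. ]), array([247.6, 275.9]), array([380.4, 316.8]), array([249.7, 316.7])] grip-width24: 56.13777712524518
-0.05 [array([386.2, 285.3]), array([243.5, 285.3]), array([384. , 328.2]), array([245.8, 328.2])] grip-width24: 59.417278977876094
-0.06 [array([390.5, 295.9]), array([238.8, 295.9]), array([388., 341.]), array([241.5, 341. ])] grip-width24: 63.10154774749208
```

The inner finger-tip corners appear at (252,278) and (382,278). The stated TCP would put them at (260,247) and (370,247). So the real tips sit about 40 mm behind the reported TCP, which puts them above the grip and explains the miss. I lower by that amount, guarded by force.

Run:
```python
from h import *
np.set_printoptions(precision=4,suppress=True)
hit=env.move_straight([.6745,.142,.0],rate=0.04,force_limit=4)
s=env.read_state(); print(hit,s["force"],s["position"],s["clock"])
env.gripper_to(0.0,grasp_force=20); s=env.read_state(); print(s["opening"],s["opening"]*87,s["finger_force"],s["force"],s["clock"])
if s["opening"]>.15:
    env.move_straight([.6745,.142,.13],rate=0.12); env.dwell(.2)
    s=env.read_state(); print(s["opening"],s["finger_force"],s["force"],s["position"],s["clock"])
p=env.grab_frame("wrist"); cv2.imwrite("pics/g2.png",p["image"])
for th in("stop_plate","stop_grip"):
    print([(np.round(d["xyz"],4),round(d["score"],2)) for d in env.search_frame(p,th)][:4])
```

```text
False [0.814  0.3336 0.3124] [0.6748 0.1421 0.0003] 17.05
0.2673523886562033 23.25965781308969 19.99996667029336 [ 0.742   1.136  -0.3296] 17.7083
0.2775233029628856 19.999613554682583 [ 0.1831 -0.4219 -2.2735] [0.6742 0.1419 0.1291] 19.1417
[(array([0.6585, 0.2606, 0.0043]), 0.62), (array([0.6871, 0.136 , 0.1375]), 0.59)]
[(array([0.6864, 0.1358, 0.1953]), 0.78), (array([0.6632, 0.2626, 0.0356]), 0.54), (array([ 0.5406, -0.0317,  0.0271]), 0.44)]
```

Grasped: 24 mm between the pads and about 2.3 N of weight. Next I set it down at the loading place.

```bash
cat >> h.py <<'E'
RX,RY,RYAW=.4994,.0067,-.0352
def rw(x,y,z): c,s=np.cos(RYAW),np.sin(RYAW); return [RX+c*x-s*y,RY+s*x+c*y,z]
def wr(P): c,s=np.cos(RYAW),np.sin(RYAW); d=np.array(P[:2])-[RX,RY]; return np.array([c*d[0]+s*d[1],-s*d[0]+c*d[1],P[2]])
def st(tag=""):
    s=env.read_state(); c,n=np.cos(RYAW),np.sin(RYAW); F=s["force"]; print(tag,"rail",np.round(wr(s["position"])*1000,1),"F",np.round([c*F[0]+n*F[1],-n*F[0]+c*F[1],F[2]],2),"op",round(s["opening"],3),"t",round(s["clock"],1)); return s
E
python3 - <<'E'
from h import *
env.goto(rw(0,-.098,.11),[180,0,-2]); env.dwell(.2); st("above")
p=env.grab_frame("wrist"); cv2.imwrite("pics/above.png",p["image"])
hit=env.move_straight(rw(0,-.098,.040),rate=0.08,force_limit=5); st(f"pre {hit}")
if not hit:
    hit=env.move_straight(rw(0,-.098,.018),rate=0.02,force_limit=3.5); st(f"down {hit}")
env.dwell(.2); st()
p=env.grab_frame("wrist"); cv2.imwrite("pics/loaded.png",p["image"])
E
```

```text
above rail [  1.  -97.2 109.9] F [ 0.84 -0.05 -3.01] op 0.273 t 20.6
pre False rail [  0.6 -98.   40.5] F [-0.88  0.07 -2.86] op 0.275 t 21.7
down True rail [ -0.2 -98.   23.9] F [-0.    1.09  3.33] op 0.275 t 22.5
 rail [ -0.2 -98.   23.9] F [1.85 0.14 2.58] op 0.274 t 22.7
```

View pics/loaded.png

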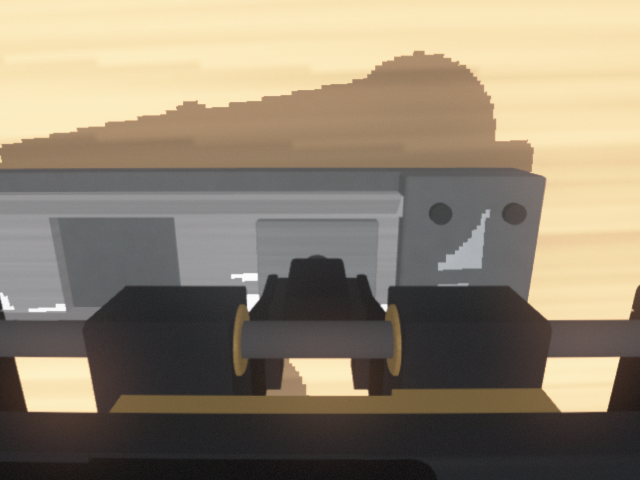

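The shoe lies flat in the channel (258–378, 220–300), parallel to the guides, and the pocket is at (55–180). I press through the spring and slide.

Run:
```python
from h import *
h=env.move_straight(rw(-.0002,-.098,.019),rate=0.02,force_limit=8); s=st(f"press {h}")
h=env.move_straight(rw(-.0002,-.010,.019),rate=0.04,force_limit=10); s=st(f"slide {h}")
if not h:
  f0=s["force"][2]
  for y in np.arange(-.006,.0181,.0015):
    h=env.move_straight(rw(-.0002,y,.019),rate=0.012,force_limit=9); s=st(f"{y*1000:.1f} {h}")
    if h or s["force"][2]<f0-3.5: break
```

```text
press False rail [ -0.3 -98.   19.2] F [-0.1   0.28  6.48] op 0.276 t 23.1
slide False rail [ -1.  -11.4  19.1] F [-0.89 -4.7   6.48] op 0.27 t 25.4
-6.0 False rail [-1.1 -7.3 19.1] F [ 1.1  -3.75  5.74] op 0.275 t 25.9
-4.5 False rail [-1.1 -5.9 19.1] F [ 0.43 -4.3   6.18] op 0.275 t 26.2
-3.0 False rail [-1.1 -4.4 19.1] F [-0.62 -4.04  6.09] op 0.277 t 26.5
-1.5 False rail [-1.1 -2.9 19.1] F [-0.83 -4.33  6.08] op 0.275 t 26.8
-0.0 False rail [-1.1 -1.4 19.1] F [-0.3  -4.36  5.78] op 0.274 t 27.0
1.5 False rail [-1.1  0.1 19.1] F [-0.34 -3.78  5.98] op 0.275 t 27.3
3.0 False rail [-1.2  1.7 19.1] F [ 0.44 -3.26  6.31] op 0.273 t 27.6
4.5 False rail [-1.2  3.2 19.1] F [-0.28 -3.89  6.53] op 0.278 t 27.9
6.0 False rail [-1.7  5.3 18.3] F [-0.37 -2.09  0.99] op 0.271 t 28.1
```

It dropped at rail y ≈ 5.3 mm, with Fz falling from 6.5 to 1.0 N. I confirm it is seated by pressing lightly, then release.

Run:
```python
from h import *
def at(dy=0): 
    q=wr(env.read_state()["position"]); return q
env.move_straight(rw(-.0012,.0075,.0175),rate=0.012,force_limit=8); st("mid")
h=env.move_straight(rw(-.0012,.0075,.0125),rate=0.015,force_limit=7); st(f"press {h}")
h=env.move_straight(rw(-.0012,.012,.0125),rate=0.015,force_limit=7); st(f"wall {h}")
h=env.move_straight(rw(-.0012,.0065,.0165),rate=0.02); env.dwell(.3); st("relax")
env.gripper_to(0.6); env.dwell(.3); st("open")
env.move_straight(rw(-.0012,.0065,.12),rate=0.15); env.dwell(.2); st("up")
env.goto(rw(-.03,-.05,.18),[180,0,-90]); 
p=env.grab_frame("wrist"); t=env.grab_frame("top")
for q in(p,t):
  for th in("stop_plate","stop_grip","lock_tip"):
    print(th,[(np.round(wr(d["xyz"])*1000,1),round(d["score"],2)) for d in env.search_frame(q,th)][:5])
cv2.imwrite("pics/seat.png",p["image"]); sc=env.grab_frame("scene"); cv2.imwrite("pics/sc2.png",sc["image"])
import pickle; pickle.dump((p,t,sc),open("s.pkl","wb")); st()
def c(im,u,v,w,h): return cv2.resize(im[v:v+h,u:u+w],(400,400),interpolation=cv2.INTER_CUBIC)
cv2.imwrite("pics/fin.png",np.hstack([cv2.resize(p["image"],(400,400)),c(sc["image"],230,150,180,180)]))
```

```text
mid rail [-1.7  7.3 17.4] F [-1.18 -4.12  2.69] op 0.277 t 28.5
press False rail [-1.7  7.2 12.5] F [-3.48 -2.86  5.79] op 0.271 t 28.9
wall True rail [-1.5  8.1 13. ] F [-0.15 -1.85  5.64] op 0.275 t 29.2
relax rail [-0.7  6.9 16.6] F [-1.58  3.32  2.52] op 0.273 t 29.9
open rail [-1.2  6.5 16.5] F [-0.25 -0.09 -0.27] op 0.602 t 31.0
up rail [ -1.8   6.3 119. ] F [-0.53 -0.    0.43] op 0.604 t 32.0
stop_plate [(array([-1.8, -3.7, 24. ]), 0.79), (array([-135.8,  153. ,    2.6]), 0.48), (array([-0.3,  0.9, 86.7]), 0.39)]
stop_grip [(array([-1.8,  1.2, 86.9]), 0.8)]
lock_tip []
stop_plate [(array([ 168.5, -242.9,    7.9]), 0.92), (array([136.5, 260.4,  10.3]), 0.74), (array([-15.3,   4. ,  29.1]), 0.69)]
stop_grip [(array([135.8, 263.3,  66.6]), 0.57), (array([ 174.2, -241.1,   61.9]), 0.41)]
lock_tip []
 rail [-30. -50. 180.] F [-0.65  0.44 -0.14] op 0.599 t 33.8
```

View pics/fin.png

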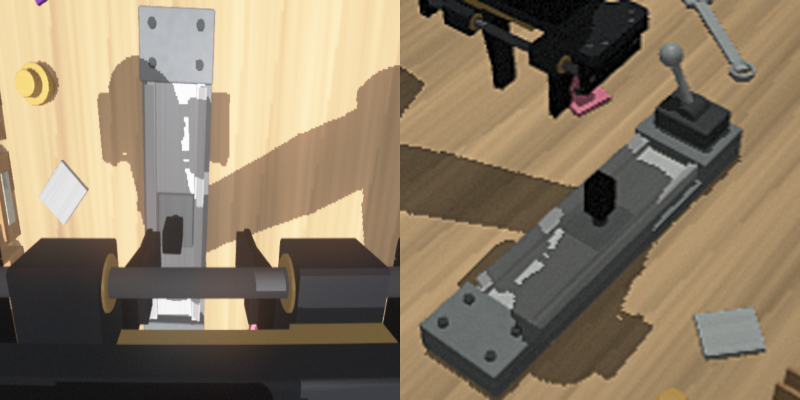

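The stop is seated: the dark pocket is covered, the shoe top is flush, and the grip top is at about 87 mm (85 expected seated, 92 on the deck). The lever ball is at scene pixel (352,174). I triangulate it and then push.

Run:
```python
from h import *
import pickle
from scipy.optimize import least_squares
w=pickle.load(open("w.pkl","rb")); p,t,sc=pickle.load(open("s.pkl","rb"))
r=least_squares(lambda X:np.r_[proj(sc,[X])[0]-[352,174.3],proj(w[0],[X])[0]-[292.8,310]],[.48,.17,.13])
print("ball rail mm",wr(r.x)*1000,r.fun.round(1))
b=wr(r.x)
if abs(b[1]-.172)<.012 and .10<b[2]<.15 and -.06<b[0]<0:
    Z=.075; env.gripper_to(0.0)
    env.goto(rw(-.10,.10,.18),[180,0,-2]); env.goto(rw(-.10,.172,.16),[180,0,-2]); st()
    print(env.move_straight(rw(-.10,.172,Z),rate=0.15,force_limit=8)); st("down")
    print(env.move_straight(rw(b[0]-.025,.172,Z),rate=0.10,force_limit=8)); st("near")
    h=env.move_straight(rw(.030,.172,Z),rate=0.05,force_limit=15); st(f"push {h}")
    sc=env.grab_frame("scene"); cv2.imwrite("pics/sc3.png",sc["image"])
    print([(np.round(wr(d["xyz"])*1000,1),round(d["score"],2)) for d in env.search_frame(sc,"lock_tip")])
```

```text
ball rail mm [-25.34048917 132.12321415 137.75828631] [-8.3  4.6 -2.5  3.9]
```

Run:
```python
from h import *
import pickle
p,t,sc=pickle.load(open("s.pkl","rb"))
c,d=ray(sc,[(352,174.3)]); c0=wr(c); d0=wr(c+d[0])-c0; print("ball on y=172:",(c0+d0*(.172-c0[1])/d0[1])*1000)
b=c0+d0*(.172-c0[1])/d0[1]
if .10<b[2]<.15 and -.06<b[0]<0:
    Z=b[2]-.012-.040; env.gripper_to(0.0)
    env.goto(rw(-.10,.10,.18),[180,0,-2]); env.goto(rw(-.10,.172,.16),[180,0,-2]); st()
    print(env.move_straight(rw(-.10,.172,Z),rate=0.15,force_limit=8)); st("down")
    print(env.move_straight(rw(b[0]-.025,.172,Z),rate=0.10,force_limit=8)); st("near")
    h=env.move_straight(rw(.030,.172,Z),rate=0.05,force_limit=15); st(f"push {h}")
    sc=env.grab_frame("scene"); cv2.imwrite("pics/sc3.png",sc["image"])
    print([(np.round(wr(d["xyz"])*1000,1),round(d["score"],2)) for d in env.search_frame(sc,"lock_tip")])
```

```text
ball on y=172: [-29.53164892 172.         123.8873527 ]
 rail [-99.9 172.1 159.4] F [-0.57  0.46  0.04] op 0.001 t 36.3
False
down rail [-99.2 172.   72.7] F [-0.08  0.26  0.68] op 0.004 t 37.0
False
near rail [-54.6 171.9  71.9] F [-0.03 -0.58  0.1 ] op 0.007 t 37.6
push True rail [ 12.  170.9  70.6] F [-2.87 -0.06  2.97] op 0.004 t 38.9
[(array([ 34.1, 167.7, 125.7]), 0.7)]
```

Run:
```python
from h import *
h=env.move_straight(rw(.022,.172,.071),rate=0.02,force_limit=12); st(f"push2 {h}")
env.move_straight(rw(-.06,.172,.075),rate=0.15); env.move_straight(rw(-.10,.172,.20),rate=0.2); env.goto(rw(-.15,.02,.25),[180,0,-2]); env.dwell(.3); st("clear")
sc=env.grab_frame("scene")
for th in("lock_tip","stop_plate","stop_grip"): print(th,[(np.round(wr(d["xyz"])*1000,1),round(d["score"],2)) for d in env.search_frame(sc,th)])
cv2.imwrite("pics/end.png",cv2.resize(sc["image"][140:340,230:470],(720,600)))
```

```text
push2 True rail [ 11.5 170.6  70.3] F [-2.21  0.67  3.37] op 0.007 t 39.3
clear rail [-149.8   20.6  249.4] F [-0.55  0.14  0.58] op 0.005 t 41.8
lock_tip [(array([ 34.1, 165.7, 130.7]), 0.49)]
stop_plate [(array([12.4, -1.6, 27.6]), 0.87), (array([ 195.7, -139. ,   28.3]), 0.61), (array([ 178.8, -252.1,    9.4]), 0.6), (array([-85.5, 368.8,   4.8]), 0.58), (array([143.4, 256.7,   6. ]), 0.56)]
stop_grip [(array([ 179.2, -251. ,   65.1]), 0.82), (array([145. , 255.5,  50.3]), 0.77), (array([-147.9,  161.6,   53. ]), 0.74), (array([ 4.2,  1. , 74.6]), 0.71)]
```

View pics/end.png

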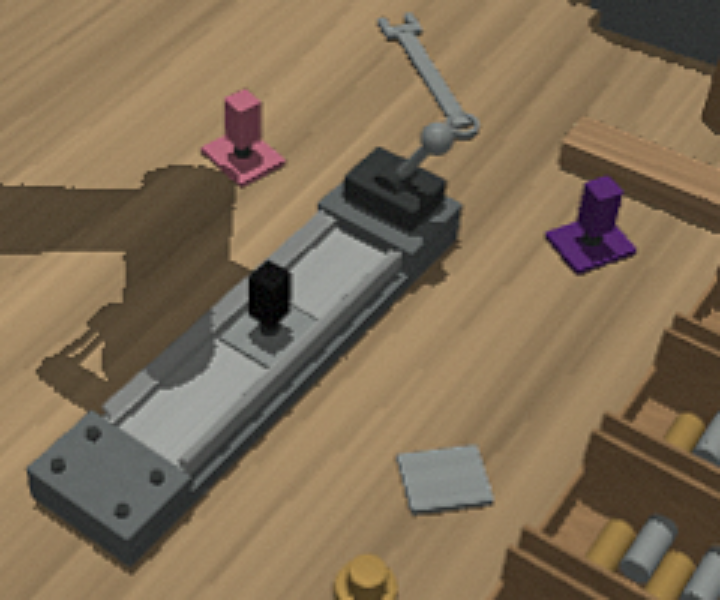

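The shoe lies flush in the pocket, centred at about (268,333), and the lever ball (437,135) leans away from the robot. I check the lever angle numerically, then hand in.

Run:
```python
from h import *
sc=env.grab_frame("scene"); c,d=ray(sc,[(352,174.3),(375.7,185)]); c0=wr(c); B=[]
for k in d:
    e=wr(c+k)-c0; B.append(c0+e*(.172-c0[1])/e[1])
B=np.array(B); ch=np.linalg.norm(B[1]-B[0]); a=[2*np.arcsin(ch/2/r) for r in(.060,.065,.070)]; print(B*1000,"angle",np.round(a,2))
if a[1]>.9: print(env.close_job())
```

```text
[[-29.53164892 172.         123.8873527 ]
 [ 37.06537482 172.         126.45666011]] angle [1.18 1.08 0.99]
the job is handed in; nothing more can be done
None
```

The stop is seated flush in the pocket and released, the lock lever is fully over (about 1.0 rad measured), and the job was handed in at about 42 s; the first grasp closed on air because the real fingertips sit about 40 mm behind the reported TCP, and I corrected for that.

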